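# Hold a vial rack home in the barcode reader's corner

### The arm

A 6-joint arm with a two-finger parallel gripper is mounted at the origin on the work surface. World frame = base frame: x ahead of the robot, y to its left, z up, the work surface at z = 0. Lengths are in mm, angles in degrees, forces in N, time in s.
With the tool pointing down it reaches from about 350 to 850 mm from the base axis. Payload 8.1 kg.
Tool frame: the origin (TCP) lies midway between the tips of the shut fingers; the grasp point (between the pads) lies 19 mm behind it (r.grasp_offset is the distance from the TCP to the grasp point, in mm); z points along the fingers, x is the direction in which the jaws open and shut, and the axes are right-handed (so a half turn about z gives the same grasp; the last joint's range is limited). The gripper opens to 85 mm and grips with 20 to 120 N. Pads are 22 mm wide; open, the fingers measure 114 mm over their backs; the gripper's body (76 mm by 85 mm) begins 54 mm behind the grasp point. The pads swing forward as they close: fully open they stand 13 mm farther back than shut.
Start: joints at [61.169, 7.471, 85.268, -0, 87.261, -4.893], TCP at [243.43, 548.404, 231.292] pointing down, gripper open.
Joint ranges: [-169.43, 169.43], [-51.17, 129.36], [1.28, 143.12], [-76.62, 256.62], [0, 156.53], [-152.29, 152.29]. Speed limits (degrees/s): [136.94, 136.94, 159.86, 180, 180, 180].

### API

Orientations are given as [roll, pitch, yaw] about the fixed x, y, z axes, in that order (R = Rz(yaw) Ry(pitch) Rx(roll)).
In Python, from bench import r, optics, hand_in gives the robot as it stands.
- The arm moves only by the shell command python3 -m pendant 'ROWS' [FORCE]. ROWS is JSON, a list of rows, each a list of 5 numbers: the opening, from 0 (shut) to 1 (fully open), then the shift along the tool's x, y, z in mm, then the turn about the tool's z in degrees. A call has 1 to 10 rows; each row shifts and turns the commanded pose from where the row before left it, along the tool's axes as they then stand; what a row does not reach is not made up. A row lasts 1/10 s, in which the tool goes at most 50 mm and 8.59 degrees, less where a joint would pass 70% of its speed; a pose out of reach is approached as far as the arm can. A call with a gripper value outside its range is refused whole. The fingers move at their own pace and stop on an object; FORCE is the grip in N (left out, the last holds). Time passes only in rows, so rows that do not move let the fingers close. It gives the time, the measured TCP pose, the force and the opening at its end, in the units of the state.
- r.sense(): the state, without advancing time (a new reading comes with each control period).
- optics.snapshot(name): name is "side" or "top" or "wrist"; returns (picture, depth): 400x640x3 uint8, blue, green, red; 400x640 float32, mm along the optical axis (not along the pixel's ray), 0 where there is no reading.
- optics.camera_params(name): a dict with "camera_matrix" (3x3 intrinsics, pixels), "k1" (the pictures are not rectified: a ray, as slopes to the right and down, at radius r is drawn at 1 + k1 r^2 times it, then the intrinsics apply), "eye" and "orientation" of the camera in the world. Camera axes: x right, y down, z forward; pixel columns grow to the right and rows downward; lengths in mm; the calibration is good to about 2 mm. A picture is of the moment at which its call begins: read the wrist's pose just before it. camera_params takes no time and is no camera call; for the wrist camera it gives the pose at the moment of the call.
- hand_in(): hands the job in, once; it reports no verdict.
Trained networks look in the newest picture that a camera, given by its name, has taken for a name from the list of things; names that differ only in an ending like _2 or _b are one class to them, and where a whole thing is asked for, a point or a joint stands for the part that bears it (a point fixed in the world has none). Each returns a list of dicts, best first, with "score" (0 to 1); they miss things now and then, are a little off and sometimes report something else, mostly with a low value. They report only what shows in the picture. A call takes as long as a camera call.
- optics.search_frame(camera, query): "at" ([x, y, z] in mm, in world coordinates, good to about 4 mm: the middle of the surface that is visible of it).
The state is a dict: "time": time; "joint_pos": joint angles; "qd": joint speeds; "joint_efforts": joint torques, N m; "tool_pos": TCP position; "tcp_rot": TCP orientation; "ft_force": force on the tool from outside, world axes, zero at the start; "wrist_torque": the same for the moment, N m; "finger_gap": finger opening in mm.
Only numpy, scipy, OpenCV 4.12 (cv2) and the standard library are available. Lean on these libraries where they do the work, as an engineer would, in place of code of your own. Each camera call takes 0.05 s, during which the arm holds its last target. There are 200 camera calls.

### The job

The rack of blue-capped vials has to be read on the white barcode reader, which has no clamp of its own: draw the rack straight out of the open end of its bay in the grey autosampler tray, pulling it off its spring catch, and carry it upright to the reader. Stand it flat on the reader's glass, the same way round as it stood in the tray (its inner end towards the back bar), and press it into the corner so that it lies flush against the back bar and the side bar at once, firmly but without ramming it. Finish while still gripping the rack and pushing it against both bars, and leave the black-capped rack and everything else where they are.

Things in the scene. Friction and masses are not known exactly. Their poses are not given: they have to be found in the camera images.
- rack_blue: The rack to be read: white vial rack with blue caps. Body 110 mm long (its x), 54 wide (y), 46 high, caps 8 mm higher; 0.24 to 0.39 kg. A foot flange 4 mm thick along both long sides makes the underside 110 by 64 mm, with a notch at mid-length for the catch. Origin: centre of the underside; x towards its inner end (deep in the bay), z up.
- rack_blue_center (a point): Centre of that rack, half-way up: 23 mm above its underside; same axes. Grip the rack across its 54 mm width at mid-length, about 11 mm above this point, so that the fingertips pass over the tray's lips and the reader's bars.
- rack_blue_corner (a point): Corner of the rack's foot at underside level, inner end, right-hand side: 55 mm along x and -32 mm along y from the rack's origin. Goes into the reader's corner.
- tray: Grey autosampler tray, fixed, 150 (x) by 210 (y) by 36 mm. Origin: centre of its underside; x towards its closed rear, the bays open towards -x. Two bays, centre lines at y = +48 and -48 mm, floor 14 mm above the origin; one holds the blue-capped rack, the other the black-capped one (either way), each centred at x = +10 mm with its axes along the tray's.
- tray_front (a point): Middle of the tray's front edge, at bay floor level; same axes as the tray. Guides and hold-down lips (tops 8.5 mm over the floor) leave 1.5 mm play: a rack cannot be lifted until drawn 75 mm along -x. Spring balls in each bay sit in the rack's notches: it takes 9 to 15 N to pull off, then a drag of a few N until drawn some 55 mm.
- reader: White whole-rack barcode reader, fixed to the bench, 190 (x) by 160 (y) mm, its flat top with the dark glass 70 mm above the bench. Origin: centre of its underside; x towards its back. On the top stand two fixed orange bars 8 mm high at right angles, at the back and at the right-hand side (-y) of the glass; all else on top is flush.
- reader_corner (a point): Point on the reader's top where the lines of the two bar faces meet: x = +55 mm, y = -40 mm, z = 70 mm from the reader's origin. Same axes as the reader: the back bar's face lies at x = 0 and looks to -x, the side bar's at y = 0 and looks to +y.
- back_bar: Back bar of the reader, rigid, 66 mm long across the reader's y, its face at x = +55 mm. Its origin coincides with the reader's.
- side_bar: Side bar of the reader, rigid, 88 mm long along the reader's x (from x = -41 to +47 mm), its face at y = -40 mm. Its origin coincides with the reader's.
- rack_black_center (a point): Centre, half-way up, of the other rack in the tray: same shape, black caps with a red dot. To be left in its bay.
- bottle_amber: Bystander: amber bottle, 68 mm in diameter, 135 mm tall. Origin: centre of its underside.
- jar: Bystander: clear jar with blue cap, 52 mm in diameter, 75 mm tall. Origin: centre of its underside.
- beaker: Bystander: open glass beaker, 68 mm in diameter, 90 mm tall. Origin: centre of its underside.
- mouse: Bystander: black computer mouse, 105 by 58 by 32 mm. Origin: centre of its underside.
- cap_tub: Bystander: clear open tub, 90 by 70 by 40 mm. Origin: centre of its underside.
- marker: Bystander: white marker pen with a blue cap lying on the bench, 130 mm long, 12 mm thick. Origin: under its middle.

How it is judged (in metres and radians):
On the way:
1. the blue-capped rack has been drawn out of its bay along the channel, clear of catch and lips (x of rack_blue_center in the frame of tray below -0.058 m).
At the end, for the whole second after the job is handed in: The robot still grips the rack, which stands flat on the reader (tilt under 2 deg), foot corner within 4 mm of the reader's corner, square to the bars within 2 deg, at rest, pressing on the back bar and on the side bar with more than 1 N each through the whole last second (contact force between rack_blue and back_bar above 1 N and contact force between rack_blue and side_bar above 1 N and contact force between the fingers and rack_blue above 2 N and distance between rack_blue_corner and reader_corner below 0.004 m and angle between the x axis of rack_blue and the x axis of reader, either way round below 0.035 rad and angle between rack_blue's own z axis and vertical below 0.035 rad and linear speed of rack_blue below 0.02 m/s); the arm keeps its last pose, push and grip.
It fails at once if the blue-capped rack is tipped by more than 25 degrees (angle between rack_blue's own z axis and vertical above 0.44 rad).
It fails at once if the rack is rammed against a bar with more than 60 N (contact force between rack_blue and back_bar above 60 N or contact force between rack_blue and side_bar above 60 N).
It fails at once if the black-capped rack is shifted by more than 8 mm (distance of rack_black_center from where it was at the start of the episode above 0.008 m).
It fails at once if a bystander is shifted by more than 20 mm (distance of any of bottle_amber, jar, beaker, mouse, cap_tub, marker from where it was at the start of the episode above 0.02 m).
It also fails if it takes over 64 s, if anything falls off the work surface, if the arm or the gripper's body presses on something with over 40 N, if the wrist force passes 120 N, or if a joint passes its speed limit or range.

## Working session

There is one attempt and no reset: what is moved stays moved. The work goes in short steps, Python scripts to look and compute and a shell command to move; the robot and the scene stay as the last step left them, time stands still between calls to the robot, and variables do not carry over. Pictures are saved under pics/ and viewed, about 8 in all and at most 12, crops included, and the job is handed in when it is done.

```bash
mkdir -p pics; ls
python3 - <<'E'
from bench import r, optics
import cv2, numpy as np
for c in ("top","side"):
    im,d=optics.snapshot(c); cv2.imwrite(f"pics/{c}0.png",im); np.save(f"pics/{c}0.npy",d)
    p=optics.camera_params(c); print(c,p)
    for q in ("rack_blue","tray","reader","rack_black_center","back_bar","side_bar","bottle_amber","jar","beaker"):
        print(q,[(np.round(x["at"]).tolist(),round(x["score"],2)) for x in optics.search_frame(c,q)[:2]])
print(r.sense())
E
```

```text
pics
top {'camera_matrix': array([[421.02701963,   0.        , 321.22335003],
       [  0.        , 421.02701963, 197.9345105 ],
       [  0.        ,   0.        ,   1.        ]]), 'k1': -0.10645017065557119, 'eye': array([ 537.68522494,   17.93318307, 1225.85082219]), 'orientation': array([-176.88757771,   -1.63022004,  -89.71177119])}
rack_blue [([620.0, 115.0, 61.0], 0.93), ([501.0, 476.0, 0.0], 0.32)]
tray [([607.0, 162.0, 18.0], 0.63)]
reader [([592.0, -200.0, 68.0], 0.85), ([656.0, -188.0, 77.0], 0.53)]
rack_black_center [([639.0, 209.0, 58.0], 0.58), ([622.0, 117.0, 62.0], 0.25)]
back_bar [([656.0, -191.0, 79.0], 0.57)]
side_bar [([611.0, -252.0, 78.0], 0.61)]
bottle_amber [([655.0, 417.0, 92.0], 0.89)]
jar [([643.0, -381.0, 74.0], 0.77)]
beaker [([801.0, 18.0, 47.0], 0.94), ([621.0, 117.0, 65.0], 0.43)]
side {'camera_matrix': array([[372.00687703,   0.        , 324.09299897],
       [  0.        , 372.00687703, 196.13557984],
       [  0.        ,   0.        ,   1.        ]]), 'k1': -0.08201815470026803, 'eye': array([-115.518383  , -744.4209211 ,  770.92825294]), 'orientat
[... 481 characters left out ...]
([496.0, 463.0, 23.0], 0.25)]
{'time': 1.0, 'joint_pos': array([ 6.11692455e+01,  7.46987833e+00,  8.52661660e+01, -3.35848356e-04,
        8.72625710e+01, -4.89259136e+00]), 'qd': array([ 0.03447976, -0.08750398, -0.00048131, -0.03197699, -0.03828886,
       -0.00922291]), 'joint_efforts': array([-2.41745820e-04, -5.69357872e+01, -5.00847387e+01, -3.05788717e-04,
        2.02307645e-03,  1.86078441e-04]), 'tool_pos': array([243.43247478, 548.40986872, 231.32133946]), 'tcp_rot': array([ 1.79999548e+02, -1.35105523e-03,  6.60618529e+01]), 'ft_force': array([-0.71479714,  0.71168427,  0.33399036]), 'wrist_torque': array([-0.00307173, -0.00099496, -0.00138758]), 'finger_gap': 85.46435650798388}
```

View pics/top0.png

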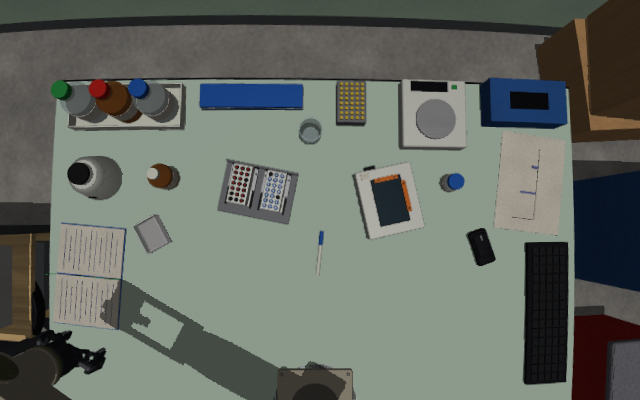

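```bash
cat > h.py <<'E'
import numpy as np, cv2
from scipy.spatial.transform import Rotation as R
def cloud(d,p):
    K=p["camera_matrix"];h,w=d.shape
    uv=np.stack(np.meshgrid(np.arange(w),np.arange(h)),-1).reshape(-1,1,2).astype(np.float64)
    s=cv2.undistortPoints(uv,K,np.array([p["k1"],0,0,0,0.])).reshape(h,w,2)
    P=np.dstack([s[...,0]*d,s[...,1]*d,d])
    W=P@R.from_euler("xyz",p["orientation"],degrees=True).as_matrix().T+p["eye"]
    W[d<=0]=np.nan
    return W
def rect(pts):
    (c,s,a)=cv2.minAreaRect(pts.astype(np.float32)); return np.round(c,1),np.round(s,1),round(a,2)
E
python3 - <<'E'
from h import *
from bench import optics
d=np.load("pics/top0.npy");im=cv2.imread("pics/top0.png");W=cloud(d,optics.camera_params("top"))
x,y,z=W[...,0],W[...,1],W[...,2]
hsv=cv2.cvtColor(im,cv2.COLOR_BGR2HSV);H,S,V=[hsv[...,i].astype(int) for i in range(3)]
def rep(n,m):
    k,l,st,_=cv2.connectedComponentsWithStats(m.astype(np.uint8))
    for i in range(1,k):
        if st[i,4]>60:
            mm=l==i; print(n,st[i],rect(W[mm][:,:2]),"z",np.round(np.percentile(z[mm],[5,50,95]),1))
rep("orange",(H>5)&(H<22)&(S>120)&(V>120)&(x>450)&(abs(y+200)<150))
rep("reader z",(z>62)&(z<90)&(x>400)&(y<-80)&(y>-340))
rep("racks",(z>38)&(x>450)&(y<280)&(y>40))
rep("tray",(z>8)&(x>450)&(y<320)&(y>0))
rep("blue",(H>95)&(H<130)&(S>100)&(x>450)&(y<280)&(y>40))
E
```

```text
orange [375 175  23   8  84] (array([ 656.4, -191.9]), array([11.3, 62. ]), 12.34) z [71.3 76.7 80.2]
orange [401 180  11  31 122] (array([ 609.9, -248.8]), array([86.7, 15.4]), 11.45) z [73.4 76.5 81. ]
reader z [416  99  21  40 602] (array([ 829.7, -311. ]), array([114.,  58.]), 0.03) z [62.9 65.8 69.3]
reader z [ 355  162   70   77 3796] (array([ 597.9, -205.2]), array([190.4, 159.9]), 12.79) z [65.3 69.2 75.2]
racks [226 164  28  41 797] (array([641.6, 213.1]), array([ 55.5, 111.9]), 78.9) z [53.4 60.3 68.9]
racks [260 169  27  43 790] (array([625.1, 118.4]), array([ 54.7, 115.1]), 79.32) z [55.3 60.4 69.3]
tray [ 206   83   98   27 2471] (array([899.8, 179.4]), array([ 74.3, 281.4]), 0.26) z [24.6 33.7 37.6]
tray [299 117  18  28 266] (array([788.8,  24. ]), array([47.6, 67.1]), 89.59) z [13.1 65.6 91.3]
tray [ 217  159   82   65 3769] (array([622.3, 168.4]), array([211.4, 150. ]), 79.13) z [10.5 22.9 67.5]
blue [ 220   84   83   26 2058] (array([898.8, 160.3]), array([ 69.9, 238.1]), 0.22) z [26.3 33.8 37.7]
```

```bash
python3 -m pendant '[[1,-16,35,0,0],[1,-16,35,0,0],[1,-16,35,0,0],[1,-16,35,0,0],[1,-16,35,0,0],[1,-16,35,0,0],[1,-16,35,0,0],[1,-16,35,0,0],[1,-16,35,0,0],[1,-16,35,0,0]]' 60; python3 -m pendant '[[1,-16,35,0,0],[1,-16,35,0,0],[1,-16,35,0,0],[1,-16,34,0,0],[1,-14,32,0,0],[1,0,0,0,-7],[1,0,0,0,-6],[1,0,0,0,0],[1,0,0,0,0]]'
cat > w.py <<'E'
from h import *
from bench import r,optics
import sys
n=sys.argv[1]
s=r.sense();print(s["tool_pos"].round(1),s["tcp_rot"].round(2),s["ft_force"].round(1),s["finger_gap"],s["time"])
p=optics.camera_params("wrist");im,d=optics.snapshot("wrist");cv2.imwrite(f"pics/{n}.png",im);np.save(f"pics/{n}.npy",d)
W=cloud(d,p);np.save(f"pics/{n}W.npy",W);print(p["eye"],p["orientation"])
E
python3 w.py w1
```

```text
time: 2.0
tool_pos: [499.3, 258.9, 231.5]
tcp_rot: [180.0, -0.0, 66.1]
ft_force: [0.5, 0.2, 0.1]
finger_gap: 85.3
time: 2.9
tool_pos: [623.0, 119.6, 231.3]
tcp_rot: [-180.0, -0.0, 78.9]
ft_force: [-0.1, -0.2, -0.8]
finger_gap: 85.3
[623.  119.6 231.3] [-180.     -0.     78.89] [-0.1 -0.2 -0.8] 85.26133659226358 2.9
[547.93510493 133.61471131 374.61361069] [1.62505495e+02 1.28603297e-03 7.88685854e+01]
```

View pics/w1.png

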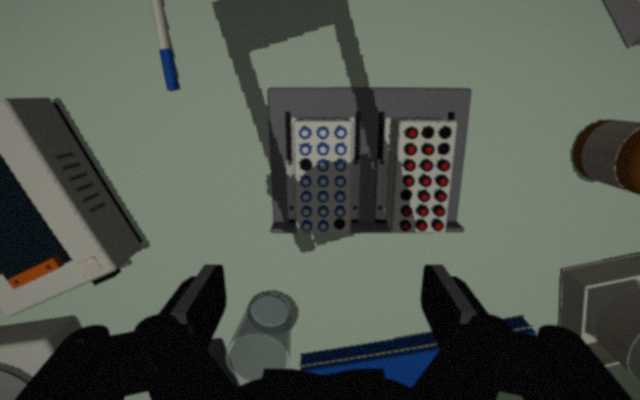

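Run:
```python
from h import *
W=np.load("pics/w1W.npy");x,y,z=W[...,0],W[...,1],W[...,2]
def rep(n,m):
    k,l,st,_=cv2.connectedComponentsWithStats(m.astype(np.uint8))
    for i in range(1,k):
        if st[i,4]>1500:
            mm=l==i; print(n,st[i],rect(W[mm][:,:2]),"z",np.round(np.percentile(z[mm],[5,50,95]),1))
rep("racks",(z>48)&(z<75)); rep("body top",(z>57)&(z<63))
rep("tray",(z>8)&(z<90))
```

```text
racks [    0    98   127   219 15672] (array([ 596.7, -204.1]), array([190.1, 161. ]), 12.56) z [53.8 70.6 71.9]
racks [ 293  119   60  114 6467] (array([621.1, 119.1]), array([ 54.9, 109.6]), 79.13) z [59.5 61.4 69.5]
racks [ 390  119   67  114 6613] (array([639.4, 212.6]), array([ 55.4, 110. ]), 78.83) z [58.5 61.3 69.4]
racks [   0  336   57   64 2293] (array([ 775. , -303.9]), array([ 59.1, 119.8]), 35.35) z [50.9 55.9 68.4]
body top [ 294  120   59  113 4117] (array([621.3, 119.2]), array([ 54.3, 109.2]), 78.92) z [59.4 60.8 62.1]
body top [ 391  120   66  113 4180] (array([639.6, 212.8]), array([ 55.1, 109.6]), 78.79) z [59.4 60.8 62.2]
tray [  267    87   205   146 28052] (array([620.9, 167.7]), array([210. , 150.1]), 79.1) z [13.8 31.9 69. ]
tray [    0    97   142   220 20279] (array([ 623.5, -154.6]), array([128.2, 244.7]), 61.88) z [24.6 70.3 72.2]
tray [ 575  120   65   75 3824] (array([654. , 411.8]), array([32.3, 67.8]), 73.04) z [13.5 52.2 85.1]
tray [ 561  256   79  114 6319] (array([869.3, 435.6]), array([ 99.8, 132.3]), 88.09) z [12.3 38.9 81.9]
tray [ 228  293   63   88 3850] (array([788.3,  17.6]), array([63.3, 64.8]), 72.75) z [19.3 61.3 87.9]
tray [   0  317   78   83 3627] (array([ 785.7, -300.9]), array([ 74.5, 115.6]), 0.75) z [13.4 54.9 68.1]
tray [ 298  335  142   53 3712] (array([891., 128.]), array([ 55.6, 179.6]), 0.1) z [10.4 31.8 36.5]
```

Run:
```python
from h import *
W=np.load("pics/w1W.npy").reshape(-1,3);W=W[~np.isnan(W[:,0])]
a=np.deg2rad(-10.9);c=np.array([620.9,167.7])
q=(W[:,:2]-c)@np.array([[np.cos(a),-np.sin(a)],[np.sin(a),np.cos(a)]])
for X in (-60,-30,-5,10,25,50,70):
    print(X,[(Y,round(float(np.median(W[m,2])),0)) for Y in range(-110,20,8) for m in [(abs(q[:,0]-X)<4)&(abs(q[:,1]-Y)<3)] if m.sum()>2])
```

```text
-60 [(-110, 1.0), (-102, 15.0), (-94, 15.0), (-86, 15.0), (-78, 15.0), (-70, 14.0), (-62, 15.0), (-54, 14.0), (-46, 14.0), (-38, 15.0), (-30, 15.0), (-22, 14.0), (-14, 15.0), (-6, 15.0), (2, 15.0), (10, 15.0), (18, 15.0)]
-30 [(-110, 1.0), (-102, 15.0), (-94, 15.0), (-86, 20.0), (-78, 18.0), (-70, 61.0), (-62, 68.0), (-54, 61.0), (-46, 68.0), (-38, 61.0), (-30, 68.0), (-22, 61.0), (-14, 19.0), (-6, 15.0), (2, 15.0), (10, 20.0), (18, 29.0)]
-5 [(-110, 309.0), (-102, 289.0), (-94, 292.0), (-86, 311.0), (-78, 313.0), (-70, 317.0), (-62, 62.0), (-54, 61.0), (-46, 69.0), (-38, 61.0), (-30, 319.0), (-22, 316.0), (-14, 312.0), (-6, 309.0), (2, 290.0), (10, 20.0), (18, 296.0)]
10 [(-110, 300.0), (-102, 298.0), (-94, 281.0), (-86, 23.0), (-78, 23.0), (-70, 61.0), (-62, 69.0), (-54, 61.0), (-46, 69.0), (-38, 61.0), (-30, 69.0), (-22, 61.0), (-14, 23.0), (-6, 269.0), (2, 297.0), (10, 299.0), (18, 301.0)]
25 [(-110, 1.0), (-102, 15.0), (-94, 15.0), (-86, 23.0), (-78, 24.0), (-70, 61.0), (-62, 69.0), (-54, 61.0), (-46, 69.0), (-38, 61.0), (-30, 69.0), (-22, 61.0), (-14, 23.0), (-6, 259.0), (2, 15.0), (10, 22.0), (18, 34.0)]
50 [(-110, 1.0), (-102, 15.0), (-94, 15.0), (-86, 23.0), (-78, 23.0), (-70, 61.0), (-62, 67.0), (-54, 61.0), (-46, 67.0), (-38, 61.0), (-30, 61.0), (-22, 61.0), (-14, 24.0), (-6, 15.0), (2, 15.0), (10, 22.0), (18, 36.0)]
70 [(-110, 1.0), (-102, 29.0), (-94, 28.0), (-86, 31.0), (-78, 34.0), (-14, 30.0), (-6, 31.0), (2, 29.0), (10, 30.0), (18, 27.0)]
```

```bash
python3 -m pendant '[[1,-0.5,-1.5,30,0],[1,0,0,40,0],[1,0,0,40,0],[1,0,0,30,0],[1,0,0,20,0],[1,0,0,0,0]]' 60
```

```text
time: 3.55
tool_pos: [618.3, 119.3, 67.1]
tcp_rot: [-179.6, 0.1, 79.0]
ft_force: [-0.4, -0.9, -0.4]
finger_gap: 85.4
```

```bash
python3 -m pendant '[[1,0,0,15,0],[1,0,0,15,0],[1,0,0,10,0],[1,0,0,4,0],[1,0,0,0,0],[1,0,0,0,0],[1,0,0,0,0]]'
```

```text
time: 4.25
tool_pos: [622.2, 119.3, 28.2]
tcp_rot: [179.9, -0.0, 79.1]
ft_force: [-0.0, -0.4, 1.0]
finger_gap: 85.5
```

```bash
python3 -m pendant '[[0.75,0,0,0,0],[0.7,0,0,0,0],[0.6,0,0,0,0],[0.5,0,0,0,0],[0.3,0,0,0,0],[0.3,0,0,0,0],[0.3,0,0,0,0],[0.3,0,0,0,0]]' 60
```

```text
time: 5.05
tool_pos: [622.0, 119.4, 27.9]
tcp_rot: [179.9, -0.0, 79.1]
ft_force: [-1.5, 0.5, 5.5]
finger_gap: 53.5
```

```bash
python3 -m pendant '[[0.3,0,-2,0,0],[0.3,0,-2,0,0],[0.3,0,-3,0,0],[0.3,0,-4,0,0],[0.3,0,-5,0,0],[0.3,0,-5,0,0],[0.3,0,-5,0,0],[0.3,0,-5,0,0],[0.3,0,0,0,0]]' 60
```

```text
time: 5.95
tool_pos: [591.5, 125.2, 27.9]
tcp_rot: [179.9, -0.0, 79.1]
ft_force: [0.4, -0.6, 5.9]
finger_gap: 53.5
```

```bash
python3 -m pendant '[[0.3,0,-7,0,0],[0.3,0,-7,0,0],[0.3,0,-7,0,0],[0.3,0,-7,0,0],[0.3,0,-7,0,0],[0.3,0,-7,0,0],[0.3,0,-7,0,0],[0.3,0,-7,0,0],[0.3,0,0,0,0],[0.3,0,0,0,0]]' 60; python3 w.py w2
python3 - <<'E'
import cv2
from bench import optics
im,d=optics.snapshot("side");a=cv2.resize(im[100:300,150:450],None,fx=2,fy=2);cv2.imwrite("pics/s2.png",a)
E
```

```text
time: 6.95
tool_pos: [535.6, 136.0, 27.9]
tcp_rot: [-180.0, -0.0, 79.1]
ft_force: [-1.6, -0.2, 10.9]
finger_gap: 52.8
[535.6 136.   27.9] [-179.98   -0.     79.07] [-1.6 -0.2 10.9] 52.84827429822466 6.95
[460.5274629  149.82026864 171.25048991] [ 1.62519716e+02 -4.84778190e-03  7.90537178e+01]
```

View pics/w2.png

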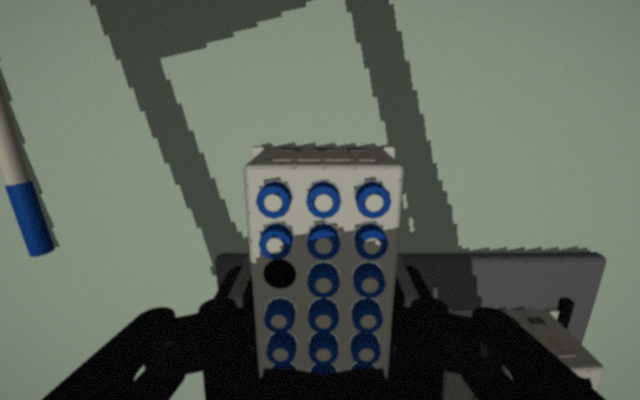

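Run:
```python
from h import *
W=np.load("pics/w2W.npy").reshape(-1,3);W=W[~np.isnan(W[:,0])]
a=np.deg2rad(-10.93);c=np.array([535.6,136.0])
q=(W[:,:2]-c)@np.array([[np.cos(a),-np.sin(a)],[np.sin(a),np.cos(a)]])
z=W[:,2];m=(z>52)&(z<64)&(q[:,0]<-15)&(abs(q[:,1])<40)
print("edges",np.percentile(q[m],[0.5,2,98,99.5],axis=0).round(1))
X=np.c_[q[m],np.ones(m.sum())];print("plane",np.linalg.lstsq(X,z[m],rcond=None)[0].round(4))
for i in range(-60,-10,6):
    k=m&(abs(q[:,0]-i)<3);print(i,np.median(z[k]).round(1),end=" ")
```

```text
edges [[-55.3 -27.2]
 [-55.  -26.5]
 [-16.   25. ]
 [-15.3  25.7]]
plane [4.61000e-02 8.00000e-04 6.22566e+01]
-60 nan -54 60.1 -48 60.8 -42 60.7 -36 60.9 -30 60.8 -24 60.7 -18 61.0 -12 nan
  return _methods._mean(a, axis=axis, dtype=dtype,
  ret = ret.dtype.type(ret / rcount)
```

```bash
python3 -m pendant '[[0.3,0,-5,0,0],[0.3,0,-5,0,0],[0.3,0,0,0,0],[0.3,0,0,-3,0],[0.3,0,0,-8,0],[0.3,0,0,-15,0],[0.3,0,0,-20,0],[0.3,0,0,-20,0],[0.3,0,0,-20,0],[0.3,0,0,-15,0]]' 80; python3 -m pendant '[[0.3,0,0,-15,0],[0.3,0,0,0,0],[0.3,0,0,0,-4],[0.3,0,0,0,-6],[0.3,0,0,0,-6],[0.3,0,0,0,-5],[0.3,0,0,0,-2.5],[0.3,0,0,0,0],[0.3,0,0,0,0]]'; python3 w.py w3
python3 - <<'E'
from h import *
from bench import r
s=r.sense();W=np.load("pics/w3W.npy").reshape(-1,3);W=W[~np.isnan(W[:,0])]
a=np.deg2rad(s["tcp_rot"][2]-90)
q=np.c_[(W[:,:2]-s["tool_pos"][:2])@np.array([[np.cos(a),-np.sin(a)],[np.sin(a),np.cos(a)]]),W[:,2]-s["tool_pos"][2]]
m=(abs(q[:,2]-32)<10)&(q[:,0]<-15)&(abs(q[:,1])<40)
print(np.percentile(q[m],[0.5,2,98,99.5],axis=0).round(1))
for i in range(-54,-14,6): print(i,np.median(q[m&(abs(q[:,0]-i)<3),2]).round(1),end=" ")
E
```

```text
time: 8.05
tool_pos: [526.4, 137.8, 130.4]
tcp_rot: [180.0, -0.0, 79.1]
ft_force: [1.2, 0.3, -4.3]
finger_gap: 52.9
time: 8.95
tool_pos: [525.7, 137.6, 142.5]
tcp_rot: [-179.9, -0.0, 102.5]
ft_force: [-0.7, -0.3, -3.2]
finger_gap: 52.7
[525.7 137.6 142.5] [-1.7992e+02 -1.0000e-02  1.0248e+02] [-0.7 -0.3 -3.2] 52.74373207798431 8.95
[451.23393466 120.27271092 285.93253242] [ 1.62581752e+02 -1.46699715e-03  1.02456941e+02]
[[-55.7 -27.1  23.1]
 [-55.3 -26.1  25.7]
 [-16.   24.5  41.5]
 [-15.2  25.5  41.8]]
-54 32.0 -48 34.4 -42 39.9 -36 33.1 -30 40.1 -24 32.9 -18 33.6
```

```bash
python3 -m pendant '[[0.3,-15,0,0,0],[0.3,-30,-2,0,0],[0.3,-40,-2,0,0],[0.3,-40,-2,0,0],[0.3,-40,-2,0,0],[0.3,-40,-2,0,0],[0.3,-40,-2,0,0],[0.3,-40,-2,0,0],[0.3,-30,-2,0,0],[0.3,-15,0,0,0]]' 80; python3 -m pendant '[[0.3,-10,0,0,0],[0.3,-5,0,0,0],[0.3,0,0,0,0],[0.3,0,0,0,0]]'; python3 w.py w4;  python3 - <<'E'
from h import *
from bench import optics
im,d=optics.snapshot("top");cv2.imwrite("pics/t4.png",cv2.resize(im[130:260,320:460],None,fx=4,fy=4))
im=cv2.imread("pics/w4.png")
for n,I,W in (("top",optics.snapshot("top"),0),("side",optics.snapshot("side"),0),("wrist",(im,0),np.load("pics/w4W.npy"))):
    im=I[0]
    if n!="wrist": W=cloud(I[1],optics.camera_params(n))
    H,S,V=[cv2.cvtColor(im,cv2.COLOR_BGR2HSV)[...,i].astype(int) for i in range(3)]
    x,y,z=[W[...,i] for i in range(3)]
    def rep(l0,m):
        k,l,st,_=cv2.connectedComponentsWithStats(m.astype(np.uint8))
        for i in range(1,k):
            if st[i,4]>25: mm=l==i; print(n,l0,st[i],rect(W[mm][:,:2]),"z",np.round(np.percentile(z[mm],[5,50,95]),1))
    rep("orange",(H>3)&(H<22)&(S>110)&(V>70)&(x>450)&(abs(y+200)<150)&(z<84))
    rep("top",(z>65)&(z<74)&(x>450)&(abs(y+200)<150))
E
```

```text
time: 10.0
tool_pos: [582.0, -191.6, 143.1]
tcp_rot: [-180.0, 0.0, 102.4]
ft_force: [0.5, 0.5, -3.2]
finger_gap: 52.7
time: 10.4
tool_pos: [585.7, -201.4, 143.2]
tcp_rot: [-180.0, -0.0, 102.6]
ft_force: [0.7, 0.0, -3.4]
finger_gap: 52.7
[ 585.7 -201.4  143.2] [-1.7999e+02 -3.0000e-02  1.0262e+02] [ 0.7  0.  -3.4] 52.686954621497826 10.4
[ 511.05079014 -219.02738089  286.56503522] [ 1.62511341e+02 -2.71540577e-02  1.02599148e+02]
top orange [375 175  23   8  80] (array([ 657.3, -193.4]), array([12. , 65.4]), 10.81) z [72.  76.5 80.6]
top top [416  99  24  40 510] (array([ 830. , -315.7]), array([ 67.3, 113.8]), 88.86) z [65.2 66.9 70.1]
top top [ 355  163   51   76 1325] (array([ 616.5, -149.6]), array([118.2, 229.5]), 67.49) z [65.8 69.  72.7]
top top [399 218  26  15 209] (array([ 528.9, -264.2]), array([29., 74.]), 12.74) z [65.8 68.9 72.8]
side orange [376 212  11   5  31] (array([ 656.5, -208.1]), array([11.4, 34.9]), 6.34) z [73.7 76.9 78.7]
side orange [374 218  15  17  73] (array([ 613.6, -246.4]), array([99.2, 15.1]), 11.95) z [73.4 77.3 79.3]
side top [466 125  63  22 118] (array([1505.8, -198.5]), array([296.4,  19.9]), 88.8) z [65.6 69.1 73.2]
side top [429 201  29  19 291] (array([ 827.5, -317.6]), array([ 64.6, 112.6]), 89.81) z [65.4 67.  69.9]
side top [ 330  208   74   44 1580] (array([ 594. , -207.3]), array([194. , 156.2]), 12.32) z [66.9 69.6 72.3]
wrist orange [232 172  14  45 437] (array([ 581.1, -258.3]), array([28.5,  8.2]), 12.09) z [77.6 78.8 79.8]
wrist top [  185    83   257   217 24982] (array([ 577.7, -210. ]), array([151. , 160.3]), 13.07) z [69.4 70.7 71.8]
```

View pics/w4.png

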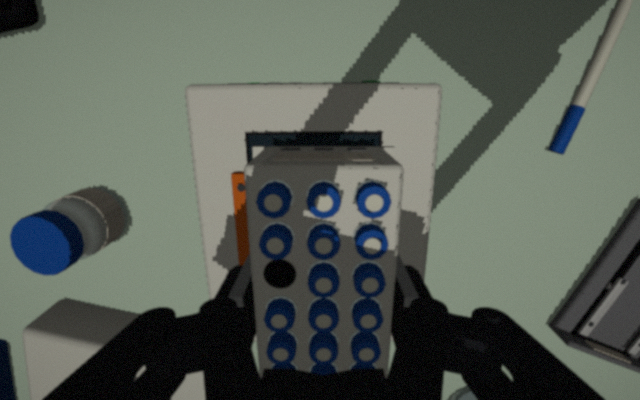

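```bash
python3 -m pendant '[[0.3,0,0,10,0],[0.3,0,0,15,0],[0.3,0,0,15,0],[0.3,0,0,10,0],[0.3,0,0,4,0],[0.3,0,0,1.5,0],[0.3,0,0,0,0],[0.3,0,0,0,0],[0.3,0,0,0,0]]'; python3 -m pendant '[[0.3,0,0,1,0],[0.3,0,0,0,0],[0.3,0,0,0,0]]'
```

```text
time: 11.5
tool_pos: [586.2, -202.8, 88.7]
tcp_rot: [179.9, 0.0, 102.6]
ft_force: [0.4, 0.3, -3.6]
finger_gap: 52.8
time: 11.8
tool_pos: [585.7, -202.6, 86.8]
tcp_rot: [180.0, 0.0, 102.6]
ft_force: [-0.3, -0.6, -3.6]
finger_gap: 53.0
```

```bash
for i in 1 2; do python3 -m pendant '[[0.3,0,0,1,0],[0.3,0,0,0,0],[0.3,0,0,0,0],[0.3,0,0,0,0]]'; done
```

```text
time: 12.2
tool_pos: [585.7, -202.5, 85.8]
tcp_rot: [-180.0, 0.0, 102.6]
ft_force: [0.1, 0.2, -3.7]
finger_gap: 53.1
time: 12.6
tool_pos: [585.6, -202.5, 84.8]
tcp_rot: [-180.0, -0.0, 102.6]
ft_force: [-0.4, -0.2, -3.2]
finger_gap: 53.1
```

```bash
for i in 1 2; do python3 -m pendant '[[0.3,0,0,0.5,0],[0.3,0,0,0,0],[0.3,0,0,0,0],[0.3,0,0,0,0]]'; done
```

```text
time: 13.0
tool_pos: [585.7, -202.6, 84.3]
tcp_rot: [-180.0, 0.0, 102.6]
ft_force: [-0.4, -0.4, -3.4]
finger_gap: 52.9
time: 13.4
tool_pos: [585.8, -202.6, 84.0]
tcp_rot: [180.0, 0.0, 102.6]
ft_force: [-0.0, 0.7, -0.8]
finger_gap: 52.9
```

```bash
python3 -m pendant '[[0.3,0,0,0.5,0],[0.3,0,0,0,0],[0.3,0,0,0,0]]'; python3 -m pendant '[[0.3,-2,0,0,0],[0.3,-2,0,0,0],[0.3,-2,0,0,0],[0.3,0,0,0,0],[0.3,0,0,0,0]]'
```

```text
time: 13.7
tool_pos: [585.8, -202.6, 84.0]
tcp_rot: [180.0, 0.0, 102.6]
ft_force: [-4.1, 1.6, 4.8]
finger_gap: 52.5
time: 14.2
tool_pos: [587.7, -208.4, 84.0]
tcp_rot: [179.9, 0.0, 102.6]
ft_force: [-0.6, 3.0, 4.5]
finger_gap: 52.7
```

```bash
for i in 1 2 3; do python3 -m pendant '[[0.3,-1,0,0,0],[0.3,-1,0,0,0],[0.3,0,0,0,0],[0.3,0,0,0,0]]'; done
```

```text
time: 14.6
tool_pos: [588.2, -210.2, 84.0]
tcp_rot: [179.9, 0.0, 102.6]
ft_force: [-1.0, 3.7, 5.3]
finger_gap: 52.8
time: 15.0
tool_pos: [588.6, -212.1, 84.0]
tcp_rot: [179.9, 0.0, 102.6]
ft_force: [-1.2, 3.1, 4.9]
finger_gap: 52.7
time: 15.4
tool_pos: [589.0, -214.0, 84.0]
tcp_rot: [179.9, 0.0, 102.6]
ft_force: [-1.5, 4.1, 4.7]
finger_gap: 53.0
```

```bash
for i in 1 2 3 4; do python3 -m pendant '[[0.3,-0.5,0,0,0],[0.3,0,0,0,0],[0.3,0,0,0,0]]'|sed -n '2,4p'; done
```

```text
tool_pos: [589.1, -214.5, 84.0]
tcp_rot: [179.9, 0.0, 102.6]
ft_force: [-1.0, 3.2, 5.7]
tool_pos: [589.2, -214.8, 84.0]
tcp_rot: [179.9, 0.0, 102.6]
ft_force: [-1.1, 3.6, 6.6]
tool_pos: [589.2, -214.9, 84.0]
tcp_rot: [179.9, -0.0, 102.6]
ft_force: [-2.2, 7.1, 6.7]
tool_pos: [589.2, -215.0, 84.0]
tcp_rot: [179.9, -0.1, 102.6]
ft_force: [-2.8, 8.2, 7.6]
```

```bash
python3 -m pendant '[[0.3,0,1.5,0,0],[0.3,0,1.5,0,0],[0.3,0,1.5,0,0],[0.3,0,1.5,0,0],[0.3,0,0,0,0],[0.3,0,0,0,0]]'; for i in 1 2 3; do python3 -m pendant '[[0.3,0,0.7,0,0],[0.3,0,0,0,0],[0.3,0,0,0,0]]'|sed -n '2,4p'; done
```

```text
time: 17.2
tool_pos: [593.1, -214.1, 84.0]
tcp_rot: [-179.8, -0.1, 102.6]
ft_force: [-14.1, 7.1, 16.0]
finger_gap: 53.2
tool_pos: [593.6, -214.0, 84.0]
tcp_rot: [-179.8, -0.1, 102.6]
ft_force: [-14.9, 7.0, 15.9]
tool_pos: [594.3, -213.8, 84.0]
tcp_rot: [-179.8, -0.1, 102.6]
ft_force: [-15.8, 6.6, 15.8]
tool_pos: [595.0, -213.7, 84.0]
tcp_rot: [-179.8, -0.1, 102.6]
ft_force: [-14.7, 7.2, 15.8]
```

```bash
python3 -m pendant '[[0.3,0,0,-0.6,0],[0.3,0,0,0,0],[0.3,0,0,0,0]]'; python3 w.py w5
cat > rel.py <<'E'
from h import *
from bench import r
import sys
s=r.sense();W=np.load(f"pics/{sys.argv[1]}W.npy").reshape(-1,3);W=W[~np.isnan(W[:,0])]
a=np.deg2rad(s["tcp_rot"][2]-90)
q=np.c_[(W[:,:2]-s["tool_pos"][:2])@np.array([[np.cos(a),-np.sin(a)],[np.sin(a),np.cos(a)]]),W[:,2]-s["tool_pos"][2]]
m=(abs(q[:,2]-32)<4)&(q[:,0]<-15)&(abs(q[:,1])<40)
print(np.percentile(q[m],[0.5,2,98,99.5],axis=0).round(1))
for i in range(-54,-14,6): print(i,np.percentile(q[m&(abs(q[:,0]-i)<3),2],30).round(1),end=" ")
c=q[m&(q[:,0]<-40)]; e=[(k,np.percentile(c[abs(c[:,1]-k)<3,0],1).round(1)) for k in range(-24,25,8)];print("\nfront edge",e, "slope deg",np.rad2deg(np.polyfit(*np.array(e,float).T,1)[0]).round(2))
E
python3 rel.py w5; python3 rel.py w3
```

```text
time: 18.4
tool_pos: [595.0, -213.7, 84.0]
tcp_rot: [-179.8, -0.1, 102.6]
ft_force: [-13.0, 7.2, 11.9]
finger_gap: 52.8
[ 595.  -213.7   84. ] [-1.7981e+02 -1.3000e-01  1.0258e+02] [-13.    7.2  11.9] 52.82598684093985 18.4
[ 520.83637823 -231.36339631  227.66672337] [ 1.62689560e+02 -1.25850532e-01  1.02558266e+02]
[[-55.3 -27.4  28.6]
 [-55.1 -26.7  30.4]
 [-16.   24.9  35.2]
 [-15.3  25.6  35.8]]
-54 31.9 -48 32.6 -42 32.4 -36 32.6 -30 32.5 -24 32.5 -18 32.7 
front edge [(-24, np.float64(-55.2)), (-16, np.float64(-55.3)), (-8, np.float64(-55.2)), (0, np.float64(-55.3)), (8, np.float64(-55.2)), (16, np.float64(-55.3)), (24, np.float64(-55.2))] slope deg -0.0Traceback (most recent call last):
  File "rel.py", line 8, in <module>
    print(np.percentile(q[m],[0.5,2,98,99.5],axis=0).round(1))
          ~~~~~~~~~~~~~^^^^^^^^^^^^^^^^^^^^^^^^^^^^^
    return _quantile_unchecked(
        a, q, axis, out, overwrite_input, method, keepdims, weights)
    return _ureduce(a,
                    func=_quantile_ureduce_func,
    ...<5 lines>...
                    overwrite_input=overwrite_input,
                    method=method)
    r = func(a, **kwargs)
    result = _quantile(arr,
                       quantiles=q,
    ...<2 lines>...
                       out=out,
                       weights=wgt)
    slices_having_nans = np.isnan(arr[-1, ...])
                                  ~~~^^^^^^^^^
IndexError: index -1 is out of bounds for axis 0 with size 0
```

View pics/w5.png

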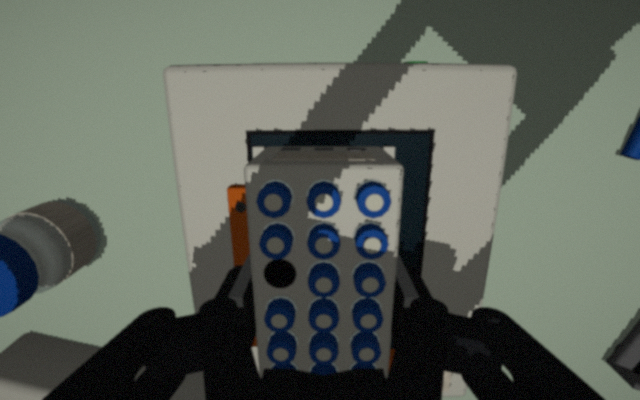

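```bash
python3 -m pendant '[[0.3,0,0,-0.5,0],[0.3,0,0,0,0],[0.3,0,0,0,0]]'|sed -n '2,4p'; for i in 1 2 3 ; do python3 -m pendant '[[0.3,0,0.6,0,0],[0.3,0,0,0,0],[0.3,0,0,0,0]]'|sed -n '2,4p'; done
```

```text
tool_pos: [595.0, -213.7, 84.1]
tcp_rot: [-179.8, -0.1, 102.6]
ft_force: [-11.1, 6.1, 8.5]
tool_pos: [595.7, -213.5, 84.1]
tcp_rot: [-179.8, -0.1, 102.6]
ft_force: [-11.1, 5.5, 8.0]
tool_pos: [596.3, -213.3, 84.1]
tcp_rot: [-179.8, -0.1, 102.6]
ft_force: [-9.8, 5.9, 7.6]
tool_pos: [596.9, -213.2, 84.1]
tcp_rot: [-179.8, -0.1, 102.6]
ft_force: [-11.1, 5.3, 8.3]
```

```bash
for i in 1 2 3 4 5; do python3 -m pendant '[[0.3,0,0.5,0,0],[0.3,0,0,0,0],[0.3,0,0,0,0]]'|sed -n '2,4p'; done
```

```text
tool_pos: [597.4, -213.1, 84.1]
tcp_rot: [-179.8, -0.1, 102.6]
ft_force: [-10.7, 6.0, 7.6]
tool_pos: [597.9, -213.0, 84.1]
tcp_rot: [-179.8, -0.1, 102.6]
ft_force: [-10.7, 6.0, 7.3]
tool_pos: [598.3, -212.9, 84.1]
tcp_rot: [-179.8, -0.1, 102.6]
ft_force: [-9.6, 4.9, 7.6]
tool_pos: [598.6, -212.9, 84.1]
tcp_rot: [-179.8, -0.1, 102.6]
ft_force: [-12.0, 5.6, 9.1]
tool_pos: [598.6, -212.8, 84.1]
tcp_rot: [-179.7, -0.1, 102.6]
ft_force: [-14.8, 5.1, 10.9]
```

```bash
python3 -m pendant '[[0.3,0,0.5,0,0],[0.3,-0.5,0,0,0],[0.3,0,0.5,0,0],[0.3,-0.5,0,0,0],[0.3,0,0,0,0],[0.3,0,0,0,0],[0.3,0,0,0,0]]'; python3 w.py w6; python3 rel.py w6
```

```text
time: 21.85
tool_pos: [598.6, -212.9, 84.2]
tcp_rot: [-179.6, -0.2, 102.6]
ft_force: [-22.7, 9.0, 16.3]
finger_gap: 53.0
[ 598.6 -212.9   84.2] [-179.61   -0.25  102.59] [-22.7   9.   16.3] 53.02768652178813 21.85
[ 525.04771484 -230.81858969  228.07612776] [162.89325995  -0.24604847 102.57210357]
[[-55.2 -27.4  28.5]
 [-55.  -26.7  30.4]
 [-16.   24.9  35.2]
 [-15.2  25.6  35.8]]
-54 32.1 -48 32.7 -42 32.6 -36 32.6 -30 32.6 -24 32.6 -18 32.7 
front edge [(-24, np.float64(-55.2)), (-16, np.float64(-55.2)), (-8, np.float64(-55.1)), (0, np.float64(-55.2)), (8, np.float64(-55.1)), (16, np.float64(-55.2)), (24, np.float64(-55.1))] slope deg 0.08
```

```bash
python3 -m pendant '[[0.3,0,0,0,0],[0.3,0,0,0,0],[0.3,0,0,0,0],[0.3,0,0,0,0],[0.3,0,0,0,0],[0.3,0,0,0,0],[0.3,0,0,0,0],[0.3,0,0,0,0]]'
python3 - <<'E'
from bench import optics
import cv2
im,d=optics.snapshot("side");cv2.imwrite("pics/s7.png",cv2.resize(im[160:280,290:450],None,fx=4,fy=4,interpolation=cv2.INTER_CUBIC))
E
```

```text
time: 22.7
tool_pos: [598.6, -212.9, 84.2]
tcp_rot: [-179.6, -0.2, 102.6]
ft_force: [-22.3, 9.1, 17.0]
finger_gap: 53.0
```

View pics/s7.png

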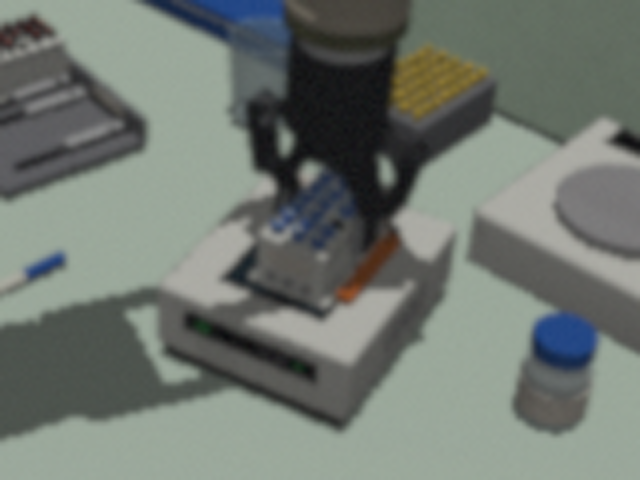

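The side view shows the rack standing flat on the glass, with its foot along the orange side bar (around pixel 365,270). It is still gripped, the forces are steady, and the jar, marker and black-capped rack look undisturbed.

```bash
python3 -c "from bench import hand_in; print(hand_in())"
```

```text
the job is handed in; nothing more can be done
None
```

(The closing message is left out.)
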